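Find the released price board, draw it out and stand it on the easel

ROBOT

A 6-joint arm with a two-finger parallel gripper is mounted at the origin on a cart in front of the work surface, level with it; the furniture and walls round the work are solid. World frame = base frame: x ahead of the robot, y to its left, z up, the work surface at z = 0. Lengths are in mm, angles in degrees, forces in N, time in s.
With the tool pointing down it reaches from about 350 to 975 mm from the base axis. Payload 4.9 kg.
Tool frame: the origin (TCP) lies on the centre line of the jaws, within the pads' length; the fingertips stand 19 mm ahead of it and the grasp point (between the pads) is the TCP; y points along the fingers, z is the direction in which the jaws open and shut, and the axes are right-handed (so a half turn about y gives the same grasp; the last joint's range is limited). The gripper opens to 85 mm and grips with 20 to 120 N. Pads are 22 mm wide; open, the fingers measure 114 mm over their backs; the gripper's body (76 mm by 85 mm) begins 54 mm behind the grasp point. The pads swing forward as they close: fully open they stand 13 mm farther back than shut.
Start: joints at [-79.24, 3.019, 92.412, -0, 84.569, -6.818], TCP at [188.751, -595.798, 250.304] pointing down, gripper open.
Joint ranges: [-172.51, 172.51], [-57.92, 126.97], [3.15, 148.05], [-58.71, 238.71], [5.1, 150.11], [-179.66, 179.66]. Speed limits (degrees/s): [147.25, 147.25, 180, 180, 180, 180].

INTERFACE

Orientations are given as a 3x3 rotation matrix whose columns are the frame's x, y, z axes.
In Python, from station import * gives the robot as it stands.
- The arm moves only by the tool drive_tool, never from a script. Its argument "deltas" is a list of rows, each a list of 7 numbers: the shift along the world's x, y, z in m, then the turn, a rotation vector about the world's x, y, z in rad, then the opening, from 0 (shut) to 1 (fully open). In form: [[dx, dy, dz, rx, ry, rz, hand], ...]. A call has 1 to 20 rows; each row shifts and turns the commanded pose from where the row before left it; what a row does not reach is not made up. A row lasts 1/10 s, in which the tool goes at most 50 mm and 8.59 degrees, less where a joint would pass 70% of its speed; a pose out of reach is approached as far as the arm can. A call is refused whole if a number of a shift passes 0.05 or a number of a turn 0.15, either way. A call with a gripper value outside its range is refused whole. The fingers move at their own pace and stop on an object; "squeeze" is the grip in N (left out, the last holds). Time passes only in rows, so rows that do not move let the fingers close. It gives the time, the measured TCP pose, the force and the opening at its end, in the units of the state.
- sense(): the state, without advancing time (a new reading comes with each control period).
- get_image(name): name is "scene" or "top"; returns (picture, depth): 480x640x3 uint8, red, green, blue; 480x640 float32, mm along the optical axis (not along the pixel's ray), 0 where there is no reading.
- camera_model(name): a dict with "fx", "fy", "cx", "cy" (pixels), "dist_coeffs" ([k1, k2, p1, p2, k3] as OpenCV has them; the pictures are not rectified), "cam_to_world" (4x4, takes a point from camera to world coordinates). Camera axes: x right, y down, z forward; pixel columns grow to the right and rows downward; lengths in mm; the calibration is good to about 2 mm. A picture is of the moment at which its call begins. camera_model takes no time and is no camera call.
- job_done(): hands the job in, once; it reports no verdict.
The state is a dict: "time": time; "joints": joint angles; "qd": joint speeds; "tau": joint torques, N m; "eef_pos": TCP position; "ee_rot": TCP orientation; "wrist_force": force on the tool from outside, world axes, zero at the start; "torque": the same for the moment, N m; "finger_gap": finger opening in mm.
Only numpy, scipy, OpenCV 4.12 (cv2) and the standard library are available. Lean on these libraries where they do the work, as an engineer would, in place of code of your own. Each camera call takes 0.05 s, during which the arm holds its last target.

TASK

The three price boards stand interlocked in their plinth; two are held down by hidden spring catches and one has been released, so find the released one by tugging gently at each, and do not force a board that resists. Draw the released board straight up out from between its neighbours, leaving those fully home, and stand it centred on the sloping easel, its foot down on the ledge behind the lip and its face leaning flat against the backrest; then let go. Leave the other things on the counter where they are.

Things in the scene. Friction and masses are not known exactly. Their poses are not given: they have to be found in the camera images.
- plinth: dark wooden plinth, fixed, 286 mm long (own y), 64 deep (own x), an end post 128 mm high at each end; between them the boards stand in a row along y (centres at +78, 0, -78 mm) in a channel with an 8 mm floor, walls up to 34 mm above the worktop and 1.75 mm play on each side of a board. The posts are keyed to the outer boards likewise. Origin: centre of its underside, on the worktop; z up.
- board_1: price board of pale wood, dark slate panel on both faces: 30 mm thick (own x), 76 wide (own y, without tongue), 120 high (own z, up), about 0.2 kg. Origin: centre of its underside, 8 mm above the worktop. A T-shaped tongue stands out 11.5 mm from its +y edge over the full height, in the neighbour's T-slot, with 1 to 2 mm play: it parts only by sliding straight up the full 120 mm. May be the free one or a held one.
- board_2: another board just like board_1 (30 x 76 x 120 mm, same origin, axes, tongue and slot); it may be the free or a held one
- board_3: another board just like board_1 (30 x 76 x 120 mm, same origin, axes, tongue and slot); it may be the free or a held one
- catch_a (a joint): lift in m of one of the two hidden spring catches in the plinth (under which board is not told); 0 at rest. A held board rises 3 mm freely, then lifts its catch: 3.6 N at once and 1.2 N more for each mm, besides its own weight. Above 0.010 (13 mm of board lift, about 15 N) the catch is forced. It springs home when the board is let down.
- catch_b (a joint): the same for the other hidden spring catch
- easel: fixed aluminium easel that carries easel_rest, base plate 125 x 120 mm; origin on the worktop, 18 mm straight below that of easel_rest; open front towards own -x
- easel_rest: its seat. Origin: mid width, in the inner corner of ledge and backrest. Own z runs up the backrest (face at x = 0, 116 wide, 70 high, 6 thick), which leans 0.38 rad back from vertical; -x is the open front. Ledge: plane z = 0, from x = 0 to -40 mm, then a lip 7 mm thick, 14 mm high. A board sits with its underside's centre near x = -15 mm, y = 0, z = 0, and overtops the backrest by 50 mm.
- sweet_jar: bystander: clear screw-top jar of sweets, 64 mm across, 100 mm high; origin at the centre of its underside
- stapler: bystander: stapler, 34 x 131 x 45 mm; origin at the centre of its underside
- mint_tin: bystander: flat mint tin, 60 x 90 x 22 mm; origin at the centre of its underside
Not all that is in view belongs to the job. Leave any turquoise look-alike of the board_3 alone.

How it is judged (in metres and radians):
On the way:
1. the released board has been drawn straight up, upright and over its place in the plinth, until its foot is 118 mm above the worktop (((z of board_1 in the frame of plinth above 0.118 m and angle between board_1's own z axis and vertical below 0.2 rad and x of board_1 in the frame of plinth between -0.03 and 0.03 m and y of board_1 in the frame of plinth between -0.11 and 0.11 m) or (z of board_2 in the frame of plinth above 0.118 m and angle between board_2's own z axis and vertical below 0.2 rad and x of board_2 in the frame of plinth between -0.03 and 0.03 m and y of board_2 in the frame of plinth between -0.11 and 0.11 m) or (z of board_3 in the frame of plinth above 0.118 m and angle between board_3's own z axis and vertical below 0.2 rad and x of board_3 in the frame of plinth between -0.03 and 0.03 m and y of board_3 in the frame of plinth between -0.11 and 0.11 m))), for 0.02 s.
At the end, for the whole second after the job is handed in: One board rests still on the easel: underside centre 10 to 25 mm before the backrest, within 25 mm of its middle and 6 mm of the ledge; height axis within 0.12 rad and faces within 0.15 rad of the backrest, either way round. The other two are still, within 6 mm of their start (((x of board_1 in the frame of easel_rest between -0.025 and -0.01 m and y of board_1 in the frame of easel_rest between -0.025 and 0.025 m and z of board_1 in the frame of easel_rest between -0.005 and 0.006 m and angle between the z axis of board_1 and the z axis of easel_rest, either way round below 0.12 rad and angle between the x axis of board_1 and the x axis of easel_rest, either way round below 0.15 rad and linear speed of each of board_1, board_2, board_3 below 0.02 m/s and distance of each of board_2, board_3 from where it was at the start of the episode below 0.006 m) or (x of board_2 in the frame of easel_rest between -0.025 and -0.01 m and y of board_2 in the frame of easel_rest between -0.025 and 0.025 m and z of board_2 in the frame of easel_rest between -0.005 and 0.006 m and angle between the z axis of board_2 and the z axis of easel_rest, either way round below 0.12 rad and angle between the x axis of board_2 and the x axis of easel_rest, either way round below 0.15 rad and linear speed of each of board_2, board_1, board_3 below 0.02 m/s and distance of each of board_1, board_3 from where it was at the start of the episode below 0.006 m) or (x of board_3 in the frame of easel_rest between -0.025 and -0.01 m and y of board_3 in the frame of easel_rest between -0.025 and 0.025 m and z of board_3 in the frame of easel_rest between -0.005 and 0.006 m and angle between the z axis of board_3 and the z axis of easel_rest, either way round below 0.12 rad and angle between the x axis of board_3 and the x axis of easel_rest, either way round below 0.15 rad and linear speed of each of board_3, board_1, board_2 below 0.02 m/s and distance of each of board_1, board_2 from where it was at the start of the episode below 0.006 m))); the robot touches nothing.
It fails at once if a spring catch is forced (lifted more than 10 mm) (value of joint any of catch_a, catch_b above 0.01 m).
It fails at once if two boards are moved more than 15 mm at once (distance of each of board_1, board_2 from where it was at the start of the episode above 0.015 m or distance of each of board_1, board_3 from where it was at the start of the episode above 0.015 m or distance of each of board_2, board_3 from where it was at the start of the episode above 0.015 m).
It fails at once if a board is tipped by more than 0.2 rad while still between its neighbours ((z of board_1 in the frame of plinth below 0.11 m and angle between board_1's own z axis and vertical above 0.2 rad and x of board_1 in the frame of plinth between -0.03 and 0.03 m and y of board_1 in the frame of plinth between -0.11 and 0.11 m) or (z of board_2 in the frame of plinth below 0.11 m and angle between board_2's own z axis and vertical above 0.2 rad and x of board_2 in the frame of plinth between -0.03 and 0.03 m and y of board_2 in the frame of plinth between -0.11 and 0.11 m) or (z of board_3 in the frame of plinth below 0.11 m and angle between board_3's own z axis and vertical above 0.2 rad and x of board_3 in the frame of plinth between -0.03 and 0.03 m and y of board_3 in the frame of plinth between -0.11 and 0.11 m)).
It fails at once if the sweet jar, stapler or mint tin is shifted by more than 30 mm (distance of any of sweet_jar, stapler, mint_tin from where it was at the start of the episode above 0.03 m).
It also fails if it takes over 69 s, if anything falls off the work surface, if the arm or the gripper's body presses on something with over 40 N, if the wrist force passes 120 N, or if a joint passes its speed limit or range.

## Working session

There is one attempt and no reset: what is moved stays moved. The work goes in short steps, Python scripts to look and compute and a tool call to move; the robot and the scene stay as the last step left them, time stands still between calls to the robot, and variables do not carry over. Pictures are saved under pics/ and viewed, and the job is handed in when it is done.

Besides the shell and the picture viewer there is one more tool, called after "Request:" as name(argument=value, ...), one argument or row to a line, values as JSON. drive_tool: Moves the arm, as the interface text tells. Its arguments: {"type":"object","properties":{"deltas":{"type":"array","items":{"type":"array","items":{"type":"number"}}},"squeeze":{"type":"number"}},"required":["deltas"]}

```bash
mkdir -p pics; ls; python3 - <<'E'
from station import *
import cv2,numpy as np
for n in("scene","top"):
    p,d=get_image(n); cv2.imwrite(f"pics/{n}0.png",p[:,:,::-1]); np.save(f"pics/{n}0.npy",d)
    c=camera_model(n); print(n,{k:np.round(v,3).tolist() for k,v in c.items()})
s=sense();print(s)
E
```

```text
pics
scene {'fx': 552.366, 'fy': 552.366, 'cx': 319.424, 'cy': 244.678, 'dist_coeffs': [-0.039, 0.0, 0.0, 0.0, 0.0], 'cam_to_world': [[0.815, -0.508, 0.28, 88.175], [-0.58, -0.72, 0.381, -673.421], [0.008, -0.472, -0.881, 1442.721], [0.0, 0.0, 0.0, 1.0]]}
top {'fx': 440.114, 'fy': 440.114, 'cx': 315.341, 'cy': 236.338, 'dist_coeffs': [-0.088, 0.0, 0.0, 0.0, 0.0], 'cam_to_world': [[-0.019, -0.996, 0.083, 436.958], [-1.0, 0.018, -0.011, -40.428], [0.009, -0.083, -0.997, 1162.675], [0.0, 0.0, 0.0, 1.0]]}
{'time': 0.1, 'joints': array([-7.92405755e+01,  3.05294009e+00,  9.24847573e+01,  1.66116533e-03,
        8.45688894e+01, -6.81703389e+00]), 'qd': array([ 0.09625534, -0.21371468, -0.097563  ,  0.01648949,  0.07119849,
        0.00906904]), 'tau': array([ 5.04170876e-04, -3.94901276e+01, -3.71362245e+01, -2.03369527e-04,
        3.92955626e-03, -7.18546801e-06]), 'eef_pos': array([ 188.65610952, -595.28929513,  249.1861782 ]), 'ee_rot': array([[-9.53315701e-01, -3.18934164e-04,  3.01975284e-01],
       [-3.01975350e-01,  1.83297367e-03, -9.53313972e-01],
       [-2.49468350e-04, -9.99998269e-01, -1.84371283e-03]]), 'wrist_force': array([ 0.61730601,  0.37438035, -1.09066079]), 'torque': array([-0.03621773, -0.04025768,  0.02907195]), 'finger_gap': 85.03081176399532}
```

View pics/scene0.png

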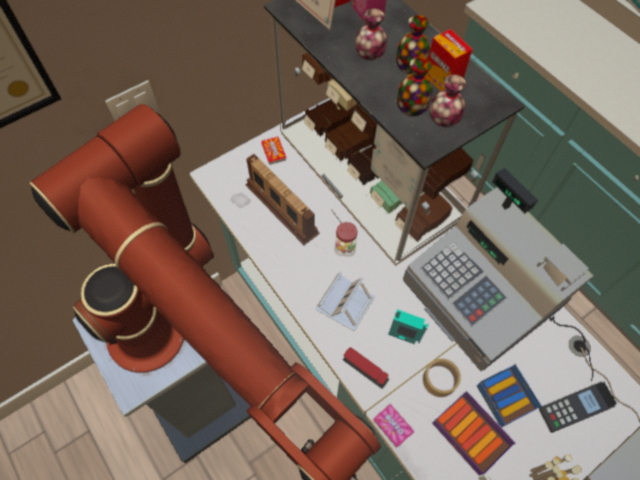

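View pics/top0.png

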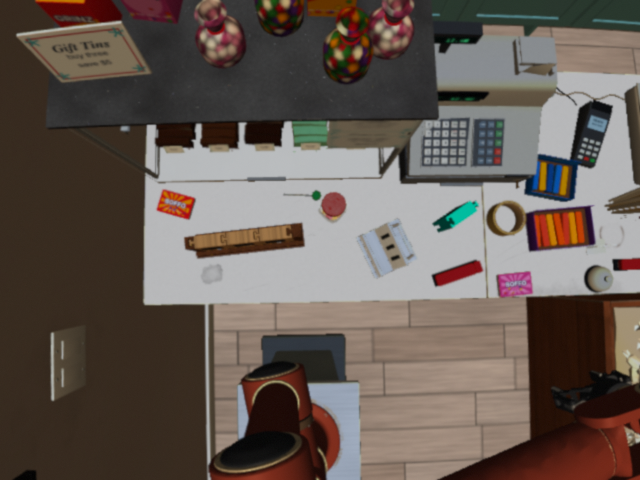

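The top view shows the plinth with its boards at about (245,240), the easel at (387,248), the jar at (333,206), the turquoise decoy at (458,215) and the red stapler at (457,273). Next I'll enlarge both regions.

```bash
cat > h.py <<'E'
import numpy as np,cv2
from station import *
def pts(name,d,us=None):
    c=camera_model(name);K=np.array([[c['fx'],0,c['cx']],[0,c['fy'],c['cy']],[0,0,1]])
    v,u=np.mgrid[0:480,0:640]
    uv=np.stack([u.ravel(),v.ravel()],1).astype(np.float64)[:,None]
    n=cv2.undistortPoints(uv,K,np.array(c['dist_coeffs']))[:,0]
    z=d.ravel(); P=np.c_[n*z[:,None],z]
    T=np.array(c['cam_to_world']); W=P@T[:3,:3].T+T[:3,3]; W[z==0]=np.nan
    return W.reshape(480,640,3)
def proj(name,W):
    c=camera_model(name);K=np.array([[c['fx'],0,c['cx']],[0,c['fy'],c['cy']],[0,0,1]])
    T=np.linalg.inv(np.array(c['cam_to_world']))
    r,_=cv2.Rodrigues(T[:3,:3])
    return cv2.projectPoints(np.array(W,float).reshape(-1,3),r,T[:3,3],K,np.array(c['dist_coeffs']))[0][:,0]
E
python3 - <<'E'
from h import *
for n,boxes in(("scene",[(230,145,330,255),(310,260,380,335)]),("top",[(175,210,315,270),(345,205,425,285)])):
    p=cv2.imread(f"pics/{n}0.png")
    for i,(a,b,c,e) in enumerate(boxes):
        q=p[b:e,a:c]; f=min(800/q.shape[1],600/q.shape[0]); cv2.imwrite(f"pics/{n}0_{i}.png",cv2.resize(q,None,fx=f,fy=f,interpolation=cv2.INTER_CUBIC)); print(n,i,f)
d=np.load("pics/top0.npy");W=pts("top",d)
for v,u in((240,245),(233,200),(240,280),(270,250),(248,387),(206,333)): print(v,u,W[v,u].round(1))
# height cloud for plinth
m=np.zeros((480,640),bool);m[215:265,178:312]=1
X=W[m];X=X[np.isfinite(X[:,0])]
top=X[(X[:,2]>115)];print(len(top),top[:,2].min(),top[:,2].max(),np.percentile(top[:,2],[5,50,95]))
r=cv2.minAreaRect(top[:,:2].astype(np.float32));print(r)
E
```

```text
scene 0 5.454545454545454
scene 1 8.0
top 0 5.714285714285714
top 1 7.5
240 245 [517.2 114.6 127.9]
233 200 [547.9 253.8   0.7]
240 280 [518.6  34.6  89.4]
270 250 [ 4.475e+02  1.211e+02 -3.000e-01]
248 387 [ 496.9 -236.    38. ]
206 333 [598.5 -96.3 100.7]
1498 115.07740550580797 133.69591557289368 [122.06549022 127.54385347 130.50711174]
((525.5513305664062, 121.50682830810547), (30.49632453918457, 278.4173889160156), 5.395016670227051)
```

View pics/scene0_0.png

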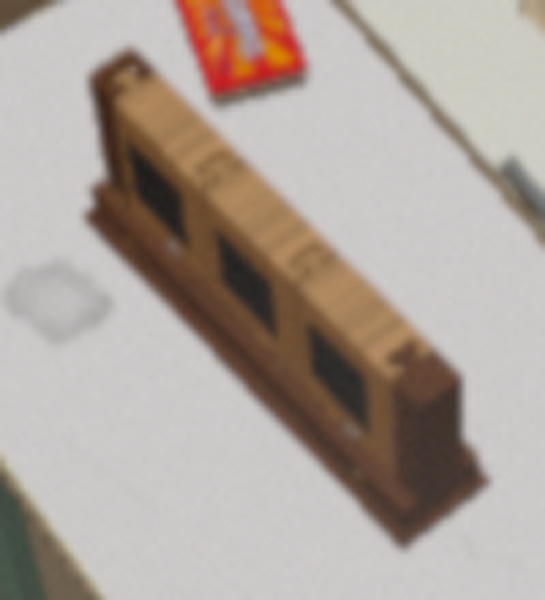

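View pics/top0_0.png

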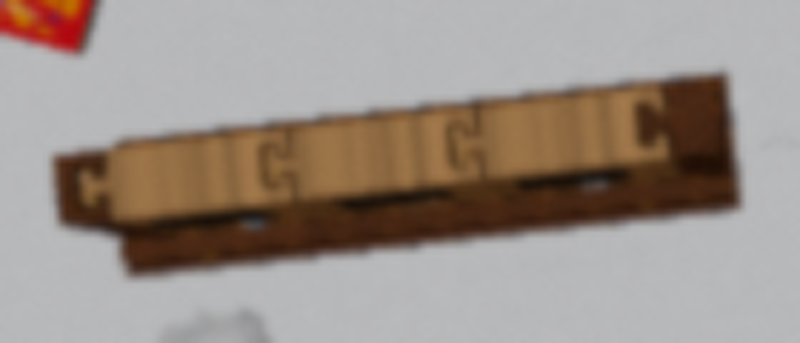

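View pics/top0_1.png

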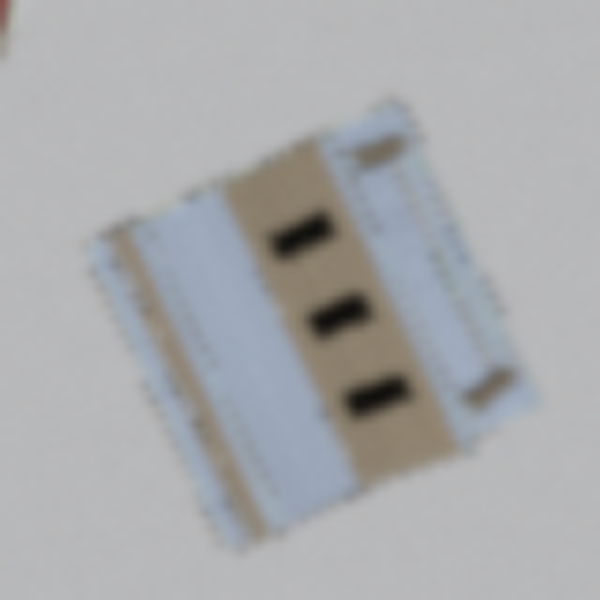

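View pics/scene0_1.png

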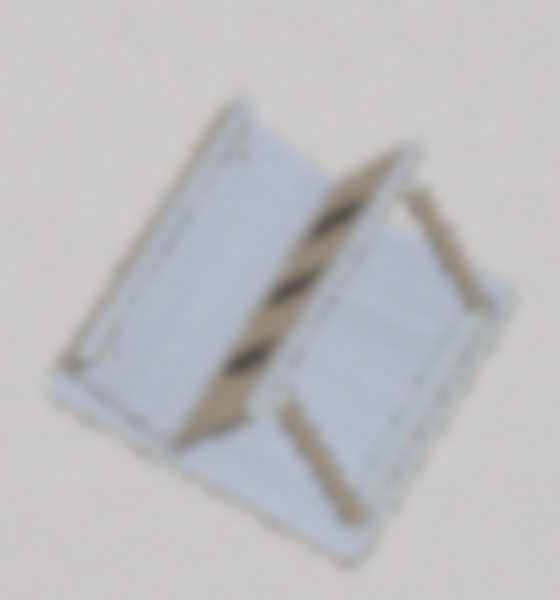

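The boards are interlocked along world y, with the tongues towards +y. The easel's open front faces roughly world +y, with its lip at the left of the crop. Next I'll refine both poses using both cameras.

```bash
cat > m.py <<'E'
from h import *
def box(x0,x1,y0,y1,z0,z1): return np.array([[x,y,z] for x in(x0,x1) for y in(y0,y1) for z in(z0,z1)],float)
EDG=[(0,1),(2,3),(4,5),(6,7),(0,2),(1,3),(4,6),(5,7),(0,4),(1,5),(2,6),(3,7)]
def Rz(a): return np.array([[np.cos(a),-np.sin(a),0],[np.sin(a),np.cos(a),0],[0,0,1]])
def Ry(a): return np.array([[np.cos(a),0,np.sin(a)],[0,1,0],[-np.sin(a),0,np.cos(a)]])
def draw(img,name,boxes,R,t,off,f,col):
    for b in boxes:
        P=(proj(name,b@R.T+t)-off+0.5)*f-0.5
        for i,j in EDG: cv2.line(img,tuple(int(k) for k in P[i].round()),tuple(int(k) for k in P[j].round()),col,1)
E
cat > ov.py <<'E'
from m import *
import sys
px,py,pa,ex,ey,ea=map(float,sys.argv[1:7]);tag=sys.argv[7]
PB=[box(-32,32,-143,143,0,8),box(-15,15,-117,117,8,128)]
EB=[box(0,6,-58,58,0,70),box(-40,0,-58,58,-.1,0),box(-47,-40,-58,58,0,14)]
tiles=[]
for n,bs in(("top",[(175,210,315,270),(345,205,425,285)]),("scene",[(230,145,330,255),(310,260,380,335)])):
    p=cv2.imread(f"pics/{n}0.png")
    for i,(a,b,c,e) in enumerate(bs):
        q=p[b:e,a:c];f=5; q=cv2.resize(q,None,fx=f,fy=f,interpolation=cv2.INTER_CUBIC)
        if i==0: draw(q,n,PB,Rz(np.radians(pa)),np.array([px,py,0]),np.array([a,b]),f,(0,255,0))
        else: draw(q,n,EB,Rz(np.radians(ea))@Ry(.38),np.array([ex,ey,18]),np.array([a,b]),f,(0,0,255))
        cv2.imwrite(f"pics/ov{tag}_{n}{i}.png",q)
        tiles.append(q)
E
python3 - <<'E'
from m import *
for n,(a,b,c,e),(a2,b2,c2,e2) in(("top",(178,215,312,265),(350,210,420,285)),("scene",(235,145,330,250),(312,268,375,330))):
    W=pts(n,np.load(f"pics/{n}0.npy"))
    X=W[b:e,a:c].reshape(-1,3);X=X[(X[:,2]>120)&(X[:,2]<140)]
    print(n,cv2.minAreaRect(X[:,:2].astype(np.float32)),np.median(X,0), len(X))
    print(n,'table z',np.nanmedian(W[b:e,a:c,2][np.abs(W[b:e,a:c,2])<8]))
    X=W[b2:e2,a2:c2].reshape(-1,3);
    Y=X[X[:,2]>6]; print('easel',cv2.minAreaRect(Y[:,:2].astype(np.float32)),len(Y),np.nanmax(Y[:,2]))
    Y=X[X[:,2]>74]; print('top edge',Y.mean(0),cv2.minAreaRect(Y[:,:2].astype(np.float32)))
E
```

```text
top ((525.6295166015625, 121.5141830444336), (30.34698486328125, 278.4178161621094), 5.392973899841309) [525.54025795 121.94898099 127.59813354] 1455
top table z -0.05485223062487421
easel ((508.0690002441406, -235.02145385742188), (165.4085693359375, 173.54896545410156), 85.41477966308594) 1856 85.61494899505078
top edge [ 505.33991826 -253.1844901    79.81208255] ((505.08294677734375, -254.499755859375), (113.74716186523438, 12.888418197631836), 22.81073760986328)
scene ((523.7288818359375, 119.72061920166016), (33.3159065246582, 281.76873779296875), 5.457894802093506) [523.19099487 112.78872084 127.1501809 ] 935
scene table z -0.3622146008258369
easel ((499.4486389160156, -228.5744171142578), (182.7966766357422, 175.42669677734375), 52.138221740722656) 1514 86.04707838914442
top edge [ 500.25222349 -257.31624505   80.19654443] ((502.68133544921875, -257.7984313964844), (115.42060852050781, 17.761035919189453), 21.542707443237305)
```

```bash
python3 ov.py 525 120.8 5.4 493.2 -231 -67.6 a; python3 - <<'E'
import cv2,numpy as np
t=[cv2.imread(f"pics/ova_{n}.png") for n in("top0","top1","scene0","scene1")]
for x in t: print(x.shape)
def row(l):
    h=max(x.shape[0] for x in l); return np.hstack([cv2.copyMakeBorder(x,0,h-x.shape[0],0,0,cv2.BORDER_CONSTANT) for x in l])
cv2.imwrite("pics/ova_B.png",row(t[1::2]))
E
```

```text
(300, 700, 3)
(400, 400, 3)
(550, 500, 3)
(375, 350, 3)
```

View pics/ova_top0.png

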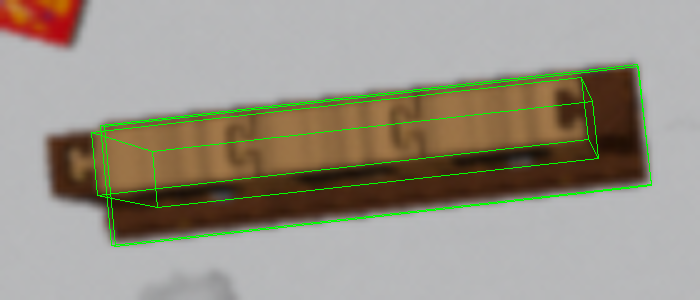

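View pics/ova_scene0.png

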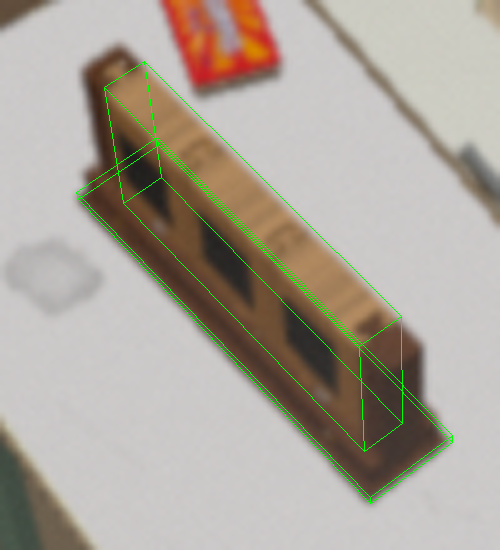

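View pics/ova_B.png

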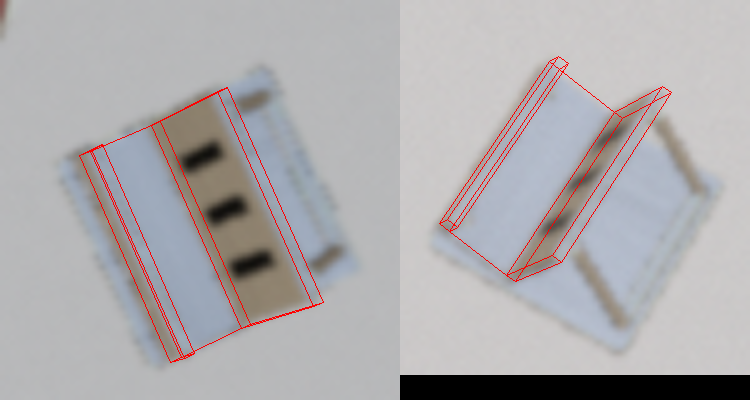

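Request:
drive_tool(
  deltas=[
    [0.0172,0.0319,0,0,0,0.0679,1],
    [0.0172,0.0319,0,0,0,0.0679,1],
    [0.0172,0.0319,0,0,0,0.0679,1],
    [0.0172,0.0319,0,0,0,0.0679,1],
    [0.0172,0.0319,0,0,0,0.0679,1],
    [0.0172,0.0319,0,0,0,0.0679,1],
    [0.0172,0.0319,0,0,0,0.0679,1],
    [0.0172,0.0319,0,0,0,0.0679,1],
    [0.0172,0.0319,0,0,0,0.0679,1],
    [0.0172,0.0319,0,0,0,0.0679,1],
    [0.0172,0.0319,0,0,0,0.0679,1],
    [0.0172,0.0319,0,0,0,0.0679,1],
    [0.0172,0.0319,0,0,0,0.0679,1],
    [0.0172,0.0319,0,0,0,0.0679,1],
    [0.0172,0.0319,0,0,0,0.0679,1],
    [0.0172,0.0319,0,0,0,0.0679,1],
    [0.0172,0.0319,0,0,0,0.0679,1],
    [0.0172,0.0319,0,0,0,0.0679,1],
    [0.0172,0.0319,0,0,0,0.0679,1],
    [0.0172,0.0319,0,0,0,0.0679,1],
  ],
  squeeze=25,
)

```text
time: 2.1
eef_pos: [533.0, 43.7, 249.8]
ee_rot: [[0.097, -0.001, 0.995], [-0.995, -0.0, 0.097], [0.0, -1.0, -0.001]]
wrist_force: [0.9, -0.7, -0.2]
finger_gap: 85.0
```

Request:
drive_tool(
  deltas=[
    [0,0,0,0,0,0,1],
    [0,0,0,0,0,0,1],
  ],
)

```text
time: 2.3
eef_pos: [532.5, 42.7, 249.6]
ee_rot: [[0.095, -0.002, 0.995], [-0.995, -0.0, 0.095], [0.0, -1.0, -0.002]]
wrist_force: [0.2, -1.4, 0.9]
finger_gap: 85.2
```

Request:
drive_tool(
  deltas=[
    [0,0,-0.0284,0,0,0,1],
    [0,0,-0.0284,0,0,0,1],
    [0,0,-0.0284,0,0,0,1],
    [0,0,-0.0284,0,0,0,1],
    [0,0,-0.0284,0,0,0,1],
    [0,0,0,0,0,0,1],
  ],
)

```text
time: 2.9
eef_pos: [528.8, 41.2, 103.5]
ee_rot: [[0.092, -0.01, 0.996], [-0.996, 0.0, 0.092], [-0.001, -1.0, -0.009]]
wrist_force: [0.1, 0.0, 0.0]
finger_gap: 85.2
```

Request:
drive_tool(
  deltas=[
    [0,0,0,0,0,0,0.5],
    [0,0,0,0,0,0,0.3],
    [0,0,0,0,0,0,0.2],
    [0,0,0,0,0,0,0.1],
    [0,0,0,0,0,0,0.1],
    [0,0,0,0,0,0,0.1],
    [0,0,0,0,0,0,0.1],
  ],
)

```text
time: 3.6
eef_pos: [533.8, 42.0, 110.1]
ee_rot: [[0.094, 0.002, 0.996], [-0.996, -0.001, 0.094], [0.001, -1.0, 0.002]]
wrist_force: [-1.2, -2.1, 6.2]
finger_gap: 29.9
```

```bash
python3 - <<'E'
from h import *
p,d=get_image("top");q=p[200:275,165:325,::-1];cv2.imwrite("pics/g3.png",cv2.resize(q,None,fx=5,fy=5,interpolation=cv2.INTER_CUBIC))
s=sense();print(s['eef_pos'],s['wrist_force'],s['torque'],s['finger_gap'])
E
```

```text
[533.75002997  42.03653116 110.07704838] [-1.82451953 -0.20028755  5.7435139 ] [-0.08468479  0.32861974 -0.01834313] 29.58425838363355
```

View pics/g3.png

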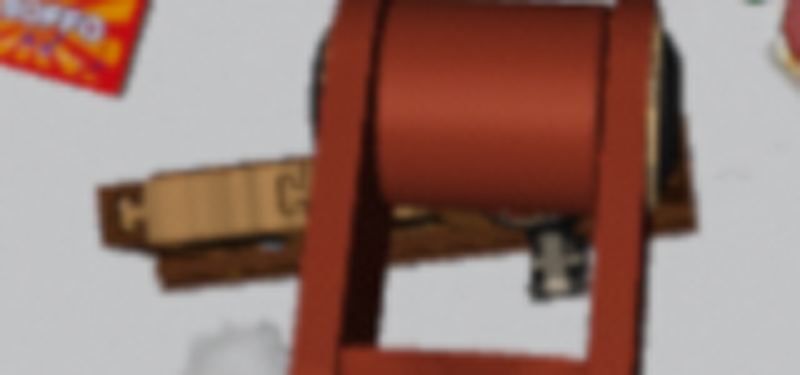

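Request:
drive_tool(
  deltas=[
    [0,0,0.001,0,0,0,0.1],
    [0,0,0.001,0,0,0,0.1],
    [0,0,0.001,0,0,0,0.1],
    [0,0,0,0,0,0,0.1],
    [0,0,0,0,0,0,0.1],
  ],
)

```text
time: 4.15
eef_pos: [532.2, 42.3, 110.6]
ee_rot: [[0.094, -0.001, 0.996], [-0.996, 0.0, 0.094], [-0.0, -1.0, -0.001]]
wrist_force: [-0.3, -0.1, -2.9]
finger_gap: 29.9
```

Request:
drive_tool(
  deltas=[
    [0,0,0.001,0,0,0,0.1],
    [0,0,0.001,0,0,0,0.1],
    [0,0,0.001,0,0,0,0.1],
    [0,0,0,0,0,0,0.1],
    [0,0,0,0,0,0,0.1],
  ],
)

```text
time: 4.65
eef_pos: [532.4, 42.2, 113.7]
ee_rot: [[0.094, -0.001, 0.996], [-0.996, 0.0, 0.094], [-0.0, -1.0, -0.001]]
wrist_force: [0.5, -0.2, -7.1]
finger_gap: 29.9
```

Request:
drive_tool(
  deltas=[
    [0,0,0.001,0,0,0,0.1],
    [0,0,0.001,0,0,0,0.1],
    [0,0,0,0,0,0,0.1],
    [0,0,0,0,0,0,0.1],
  ],
)

```text
time: 5.05
eef_pos: [532.4, 42.2, 115.8]
ee_rot: [[0.094, -0.001, 0.996], [-0.996, 0.0, 0.094], [-0.0, -1.0, -0.001]]
wrist_force: [1.3, 0.5, -9.3]
finger_gap: 29.5
```

The pull rises by about 1.1 N per mm once past the free play, so board_3 is held. I'll lower it and try the middle one.

Request:
drive_tool(
  deltas=[
    [0,0,-0.002,0,0,0,0.1],
    [0,0,-0.002,0,0,0,0.1],
    [0,0,-0.002,0,0,0,0.1],
    [0,0,-0.002,0,0,0,0.1],
    [0,0,0,0,0,0,0.1],
    [0,0,0,0,0,0,0.1],
  ],
)

```text
time: 5.65
eef_pos: [533.8, 42.1, 110.1]
ee_rot: [[0.094, 0.002, 0.996], [-0.996, -0.0, 0.094], [0.0, -1.0, 0.002]]
wrist_force: [-2.0, -0.3, 4.8]
finger_gap: 29.5
```

Request:
drive_tool(
  deltas=[
    [0,0,0,0,0,0,0.5],
    [0,0,0,0,0,0,0.8],
    [0,0,0,0,0,0,0.8],
    [0,0,0,0,0,0,0.8],
    [0,0,0.01,0,0,0,0.8],
    [0,0,0.02,0,0,0,0.8],
    [0,0,0.02,0,0,0,0.8],
    [0,0,0.01,0,0,0,0.8],
    [0,0,0,0,0,0,0.8],
  ],
)

```text
time: 6.55
eef_pos: [534.1, 42.1, 170.7]
ee_rot: [[0.094, 0.004, 0.996], [-0.996, -0.0, 0.094], [0.001, -1.0, 0.004]]
wrist_force: [-0.6, 1.4, 0.5]
finger_gap: 68.3
```

Request:
drive_tool(
  deltas=[
    [-0.0015,0.0156,0,0,0,0,0.8],
    [-0.0015,0.0156,0,0,0,0,0.8],
    [-0.0015,0.0156,0,0,0,0,0.8],
    [-0.0015,0.0156,0,0,0,0,0.8],
    [-0.0015,0.0156,0,0,0,0,0.8],
    [0,0,0,0,0,0,0.8],
    [0,0,-0.01,0,0,0,0.8],
    [0,0,-0.015,0,0,0,0.8],
    [0,0,-0.015,0,0,0,0.8],
    [0,0,-0.01,0,0,0,0.8],
    [0,0,-0.007,0,0,0,0.8],
    [0,0,0,0,0,0,0.8],
    [0,0,0,0,0,0,0.8],
  ],
)

```text
time: 7.85
eef_pos: [525.4, 120.1, 111.4]
ee_rot: [[0.094, 0.0, 0.996], [-0.996, 0.0, 0.094], [-0.0, -1.0, 0.0]]
wrist_force: [0.7, -1.3, -0.0]
finger_gap: 68.1
```

Request:
drive_tool(
  deltas=[
    [0,0,0,0,0,0,0.5],
    [0,0,0,0,0,0,0.3],
    [0,0,0,0,0,0,0.2],
    [0,0,0,0,0,0,0.1],
    [0,0,0,0,0,0,0.1],
    [0,0,0,0,0,0,0.1],
  ],
)

```text
time: 8.45
eef_pos: [525.8, 120.3, 112.1]
ee_rot: [[0.094, 0.001, 0.996], [-0.996, 0.0, 0.094], [0.0, -1.0, 0.001]]
wrist_force: [0.8, 1.0, 3.2]
finger_gap: 29.7
```

Request:
drive_tool(
  deltas=[
    [0,0,0.001,0,0,0,0.1],
    [0,0,0.001,0,0,0,0.1],
    [0,0,0.001,0,0,0,0.1],
    [0,0,0,0,0,0,0.1],
    [0,0,0,0,0,0,0.1],
  ],
)

```text
time: 8.95
eef_pos: [524.8, 120.2, 113.8]
ee_rot: [[0.094, -0.001, 0.996], [-0.996, -0.0, 0.094], [-0.0, -1.0, -0.001]]
wrist_force: [0.1, 1.4, -3.0]
finger_gap: 29.4
```

Request:
drive_tool(
  deltas=[
    [0,0,0.001,0,0,0,0.1],
    [0,0,0.001,0,0,0,0.1],
    [0,0,0.001,0,0,0,0.1],
    [0,0,0,0,0,0,0.1],
    [0,0,0,0,0,0,0.1],
  ],
)

```text
time: 9.45
eef_pos: [525.3, 120.2, 117.4]
ee_rot: [[0.094, 0.0, 0.996], [-0.996, 0.0, 0.094], [0.0, -1.0, 0.0]]
wrist_force: [0.6, -0.7, -2.2]
finger_gap: 29.6
```

Request:
drive_tool(
  deltas=[
    [0,0,0.001,0,0,0,0.1],
    [0,0,0.001,0,0,0,0.1],
    [0,0,0,0,0,0,0.1],
    [0,0,0,0,0,0,0.1],
  ],
)

```text
time: 9.85
eef_pos: [525.3, 120.2, 119.4]
ee_rot: [[0.094, 0.0, 0.996], [-0.996, 0.0, 0.094], [-0.0, -1.0, 0.0]]
wrist_force: [0.1, 0.5, -3.0]
finger_gap: 29.9
```

Board_2 has risen 8 mm with only its own weight (about 2.5 N), so it looks like the free one. I'll lift 3 mm more to confirm.

Request:
drive_tool(
  deltas=[
    [0,0,0.001,0,0,0,0.1],
    [0,0,0.001,0,0,0,0.1],
    [0,0,0.001,0,0,0,0.1],
    [0,0,0,0,0,0,0.1],
    [0,0,0,0,0,0,0.1],
  ],
  squeeze=40,
)

```text
time: 10.35
eef_pos: [525.3, 120.2, 122.4]
ee_rot: [[0.094, 0.0, 0.996], [-0.996, 0.0, 0.094], [0.0, -1.0, 0.0]]
wrist_force: [0.7, -0.3, -1.8]
finger_gap: 29.5
```

```bash
python3 - <<'E'
from h import *
p,d=get_image("scene");q=p[130:270,220:360,::-1];cv2.imwrite("pics/l1.png",cv2.resize(q,None,fx=4,fy=4,interpolation=cv2.INTER_CUBIC))
s=sense();print(s['eef_pos'],s['wrist_force'],s['torque'],s['finger_gap'])
E
```

```text
[525.25368849 120.21201959 122.30811374] [ 0.18446541 -0.26900101 -2.38964839] [-0.015691   -0.03013792 -0.02560869] 30.023105627808345
```

View pics/l1.png

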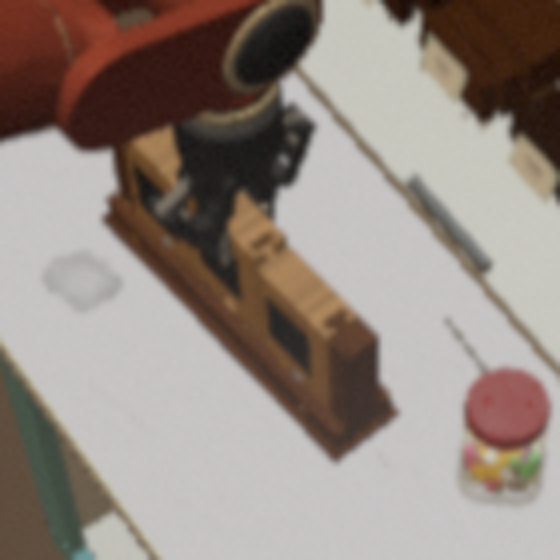

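The picture shows board_2 standing proud of its neighbours at about (262,240), and the force is still just its weight. I'll draw it straight up.

Request:
drive_tool(
  deltas=[
    [0,0,0.003,0,0,0,0.1],
    [0,0,0.004,0,0,0,0.1],
    [0,0,0.004,0,0,0,0.1],
    [0,0,0.004,0,0,0,0.1],
    [0,0,0.004,0,0,0,0.1],
    [0,0,0.004,0,0,0,0.1],
    [0,0,0.004,0,0,0,0.1],
    [0,0,0.004,0,0,0,0.1],
    [0,0,0.004,0,0,0,0.1],
    [0,0,0.004,0,0,0,0.1],
  ],
)

```text
time: 11.4
eef_pos: [525.2, 120.2, 161.6]
ee_rot: [[0.094, -0.0, 0.996], [-0.996, 0.0, 0.094], [-0.0, -1.0, -0.0]]
wrist_force: [0.4, -0.4, -2.0]
finger_gap: 29.6
```

Request:
drive_tool(
  deltas=[
    [0,0,0.004,0,0,0,0.1],
    [0,0,0.004,0,0,0,0.1],
    [0,0,0.004,0,0,0,0.1],
    [0,0,0.004,0,0,0,0.1],
    [0,0,0.004,0,0,0,0.1],
    [0,0,0.004,0,0,0,0.1],
    [0,0,0.004,0,0,0,0.1],
    [0,0,0.004,0,0,0,0.1],
    [0,0,0.004,0,0,0,0.1],
    [0,0,0.004,0,0,0,0.1],
    [0,0,0.004,0,0,0,0.1],
    [0,0,0.004,0,0,0,0.1],
  ],
)

```text
time: 12.6
eef_pos: [525.2, 120.2, 209.6]
ee_rot: [[0.094, 0.0, 0.996], [-0.996, 0.0, 0.094], [-0.0, -1.0, 0.0]]
wrist_force: [0.6, 0.2, -2.4]
finger_gap: 29.5
```

Request:
drive_tool(
  deltas=[
    [0,0,0.004,0,0,0,0.1],
    [0,0,0.004,0,0,0,0.1],
    [0,0,0.004,0,0,0,0.1],
    [0,0,0.004,0,0,0,0.1],
    [0,0,0.004,0,0,0,0.1],
    [0,0,0.004,0,0,0,0.1],
    [0,0,0.004,0,0,0,0.1],
    [0,0,0.004,0,0,0,0.1],
    [0,0,0.004,0,0,0,0.1],
    [0,0,0.004,0,0,0,0.1],
    [0,0,0,0,0,0,0.1],
    [0,0,0,0,0,0,0.1],
  ],
)

```text
time: 13.8
eef_pos: [525.3, 120.2, 249.4]
ee_rot: [[0.094, 0.0, 0.996], [-0.996, 0.0, 0.094], [-0.0, -1.0, 0.0]]
wrist_force: [-0.4, 0.5, -2.1]
finger_gap: 29.5
```

```bash
python3 - <<'E'
from h import *
p,d=get_image("scene");np.save("pics/l2.npy",d);cv2.imwrite("pics/l2full.png",p[:,:,::-1]);q=p[100:260,210:370,::-1];cv2.imwrite("pics/l2.png",cv2.resize(q,None,fx=3.7,fy=3.7,interpolation=cv2.INTER_CUBIC))
s=sense();print(s['eef_pos'],s['wrist_force'],s['torque'],s['finger_gap'])
E
```

```text
[525.17606449 120.19856385 249.14958393] [ 0.01026748  0.08003867 -2.03269442] [-0.01722984 -0.00720009 -0.00078259] 29.69573464194708
```

View pics/l2.png

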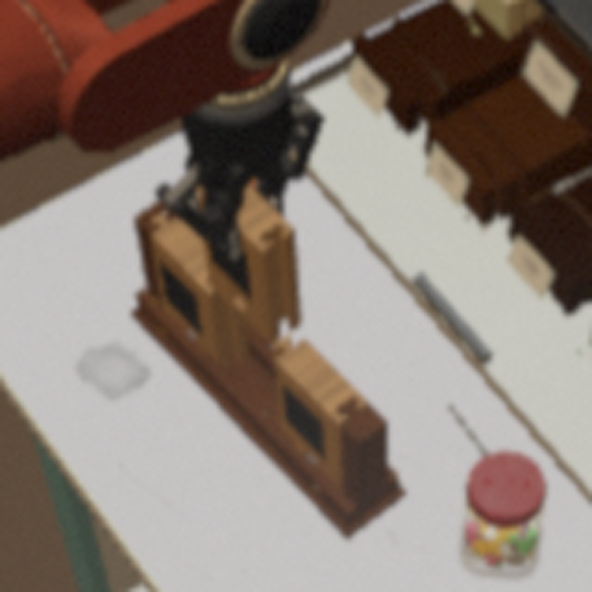

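```bash
python3 - <<'E'
from m import *
p=cv2.imread("pics/l2full.png");a,b=210,100;f=5
q=cv2.resize(p[b:220,a:340],None,fx=f,fy=f,interpolation=cv2.INTER_CUBIC)
draw(q,"scene",[box(-15,15,-38,38,0,120)],Rz(np.radians(5.4)),np.array([525.2,120.8,249.2-104]),np.array([a,b]),f,(0,255,0))
cv2.imwrite("pics/l3.png",q)
E
```

```text
(no output)
```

View pics/l3.png

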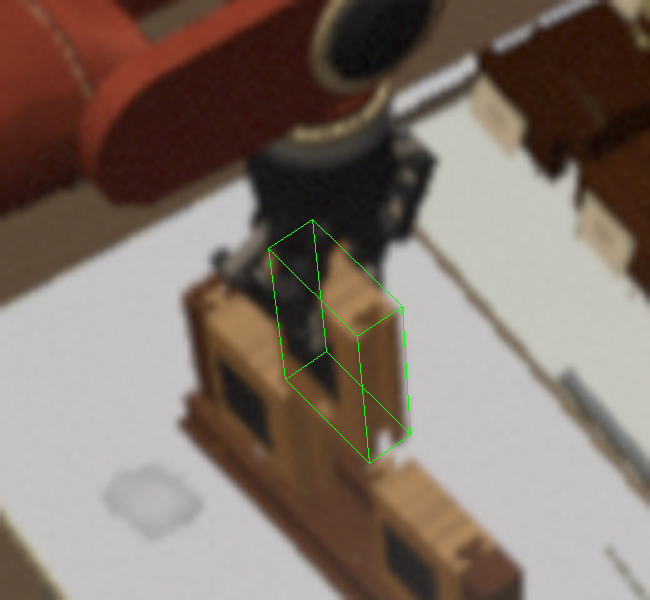

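```bash
python3 - <<'E'
from m import *
W=pts("scene",np.load("pics/l2.npy"))
X=W[100:220,210:340].reshape(-1,3)
R=Rz(np.radians(5.4));L=(X-[525.2,120.8,0])@R
s=L[(abs(L[:,0])<17)&(L[:,1]>-41)&(L[:,1]<-8)&(L[:,2]>100)&(L[:,2]<330)]
t=s[s[:,1]>-33]; t=t[(t[:,2]>255)&(t[:,2]<275)]; print('top',len(t),np.median(t,0),np.percentile(t[:,2],[10,50,90]))
e=s[s[:,1]<-33]
for z in range(120,280,10):
    k=e[(e[:,2]>z)&(e[:,2]<=z+10)]
    if len(k): print(z,len(k),np.median(k,0).round(1),k[:,0].min().round(1),k[:,0].max().round(1))
E
```

```text
top 89 [ -0.73568743 -20.27891234 264.78969056] [260.08663302 264.78969056 267.53447412]
120 9 [ -4.5 -38.6 126.1] -12.2 2.4
130 1 [ -3.7 -39.4 132. ] -3.7 -3.7
140 7 [  8.2 -36.4 146. ] -11.2 14.4
150 14 [ -8.3 -37.9 155.5] -16.3 9.2
160 11 [-11.2 -37.6 162.8] -15.9 9.9
170 13 [  3.5 -37.9 174.5] -15.5 10.7
180 12 [ -7.6 -38.4 184.3] -15.1 12.1
190 17 [  1.9 -38.3 193.3] -17.0 13.6
200 14 [-11.2 -38.5 206.1] -16.8 11.0
210 19 [ -8.9 -37.5 213.8] -16.2 13.1
220 14 [  3.3 -38.3 224.9] -16.0 10.0
230 16 [ -5.7 -37.8 235.3] -16.5 9.8
240 18 [ -9.3 -37.7 246.6] -16.7 12.0
250 17 [  3.1 -37.4 255.5] -16.1 12.8
260 17 [  3.5 -37.2 264.9] -17.0 12.4
270 1 [-12.1 -38.8 271.4] -12.1 -12.1
```

Request:
drive_tool(
  deltas=[
    [0,0,0.008,0,0,0,0.1],
    [0,0,0.008,0,0,0,0.1],
    [0,0,0,0,0,0,0.1],
  ],
)

```text
time: 14.15
eef_pos: [526.2, 120.3, 267.5]
ee_rot: [[0.094, 0.003, 0.996], [-0.996, 0.0, 0.094], [0.0, -1.0, 0.004]]
wrist_force: [1.0, 0.5, -2.4]
finger_gap: 29.6
```

Request:
drive_tool(
  deltas=[
    [-0.0008,-0.0195,0,0,0,-0.0637,0.1],
    [-0.0008,-0.0195,0,0,0,-0.0637,0.1],
    [-0.0008,-0.0195,0,0,0,-0.0637,0.1],
    [-0.0008,-0.0195,0,0,0,-0.0637,0.1],
    [-0.0008,-0.0195,0,0,0,-0.0637,0.1],
    [-0.0008,-0.0195,0,0,0,-0.0637,0.1],
    [-0.0008,-0.0195,0,0,0,-0.0637,0.1],
    [-0.0008,-0.0195,0,0,0,-0.0637,0.1],
    [-0.0008,-0.0195,0,0,0,-0.0637,0.1],
    [-0.0008,-0.0195,0,0,0,-0.0637,0.1],
    [-0.0008,-0.0195,0,0,0,-0.0637,0.1],
    [-0.0008,-0.0195,0,0,0,-0.0637,0.1],
    [-0.0008,-0.0195,0,0,0,-0.0637,0.1],
    [-0.0008,-0.0195,0,0,0,-0.0637,0.1],
    [-0.0008,-0.0195,0,0,0,-0.0637,0.1],
    [-0.0008,-0.0195,0,0,0,-0.0637,0.1],
    [-0.0008,-0.0195,0,0,0,-0.0637,0.1],
    [-0.0008,-0.0195,0,0,0,-0.0637,0.1],
    [-0.0008,-0.0195,0,0,0,-0.0637,0.1],
    [-0.0008,-0.0195,0,0,0,-0.0637,0.1],
  ],
)

```text
time: 16.15
eef_pos: [509.3, -270.7, 265.5]
ee_rot: [[-0.926, 0.0, 0.378], [-0.378, -0.0, -0.926], [-0.0, -1.0, 0.0]]
wrist_force: [-0.7, 0.7, -2.2]
finger_gap: 29.2
```

Request:
drive_tool(
  deltas=[
    [0,0,0,0.0351,0.0145,0,0.1],
    [0,0,0,0.0351,0.0145,0,0.1],
    [0,0,0,0.0351,0.0145,0,0.1],
    [0,0,0,0.0351,0.0145,0,0.1],
    [0,0,0,0.0351,0.0145,0,0.1],
    [0,0,0,0.0351,0.0145,0,0.1],
    [0,0,0,0.0351,0.0145,0,0.1],
    [0,0,0,0.0351,0.0145,0,0.1],
    [0,0,0,0.0351,0.0145,0,0.1],
    [0,0,0,0.0351,0.0145,0,0.1],
    [0,0,0,0,0,0,0.1],
    [0,0,0,0,0,0,0.1],
    [0,0,0,0,0,0,0.1],
  ],
)

```text
time: 17.45
eef_pos: [509.3, -269.8, 265.5]
ee_rot: [[-0.925, -0.141, 0.354], [-0.381, 0.342, -0.859], [0.0, -0.929, -0.37]]
wrist_force: [-0.4, -0.4, -2.3]
finger_gap: 29.4
```

```bash
cat > st.py <<'E'
from m import *
import sys
s=sense();R=np.array(s['ee_rot']);Re=Rz(np.radians(-67.6))@Ry(.38);o=np.array([493.2,-231,18])
h=104
B=np.c_[R[:,2],-R[:,0],-R[:,1]]  # board axes
foot=np.array(s['eef_pos'])-h*B[:,2]-0*B[:,1]
print('t',s['time'],'tcp',np.round(s['eef_pos'],1),'F',np.round(s['wrist_force'],1),'gap',round(s['finger_gap'],1))
print('foot in easel',(Re.T@(foot-o)).round(1),'rotvec err easel frame',cv2.Rodrigues(Re.T@B)[0].ravel().round(3))
if len(sys.argv)>1:
    for n,(a,b,c,e) in(("top",(330,190,450,310)),("scene",(290,230,400,340))):
        p,d=get_image(n);np.save(f"pics/{sys.argv[1]}_{n}.npy",d);cv2.imwrite(f"pics/{sys.argv[1]}_{n}.png",cv2.resize(p[b:e,a:c,::-1],None,fx=5,fy=5,interpolation=cv2.INTER_CUBIC))
E
python3 st.py h1
```

```text
t 17.45 tcp [ 509.3 -269.8  265.5] F [-0.4 -0.4 -2.3] gap 29.4
foot in easel [-5.270e+01  1.000e-01  1.414e+02] rotvec err easel frame [-0.    -0.001  0.   ]
```

View pics/h1_scene.png

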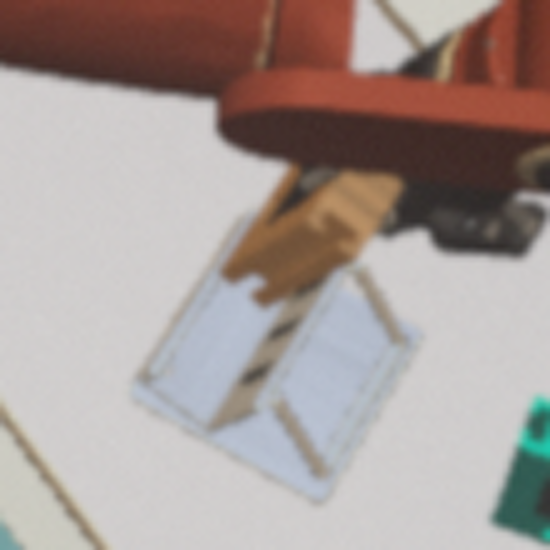

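The board hangs aligned above the easel, with a tilt error of about 0.001 rad. I'll bring it to 30 mm above the ledge and 5 mm in front of the backrest.

Request:
drive_tool(
  deltas=[
    [-0.0004,0.001,-0.0116,0,0,0,0.1],
    [-0.0004,0.001,-0.0116,0,0,0,0.1],
    [-0.0004,0.001,-0.0116,0,0,0,0.1],
    [-0.0004,0.001,-0.0116,0,0,0,0.1],
    [-0.0004,0.001,-0.0116,0,0,0,0.1],
    [-0.0004,0.001,-0.0116,0,0,0,0.1],
    [-0.0004,0.001,-0.0116,0,0,0,0.1],
    [-0.0004,0.001,-0.0116,0,0,0,0.1],
    [-0.0004,0.001,-0.0116,0,0,0,0.1],
    [-0.0004,0.001,-0.0116,0,0,0,0.1],
    [0,0,0,0,0,0,0.1],
    [0,0,0,0,0,0,0.1],
  ],
)

```text
time: 18.75
eef_pos: [505.2, -259.7, 149.1]
ee_rot: [[-0.925, -0.142, 0.354], [-0.381, 0.343, -0.859], [0.001, -0.929, -0.371]]
wrist_force: [0.2, -0.0, -1.9]
finger_gap: 29.6
```

```bash
python3 st.py h2
```

```text
t 18.75 tcp [ 505.2 -259.7  149.1] F [ 0.2 -0.  -1.9] gap 29.6
foot in easel [-19.8   0.1  29.3] rotvec err easel frame [-0.  0. -0.]
```

View pics/h2_scene.png

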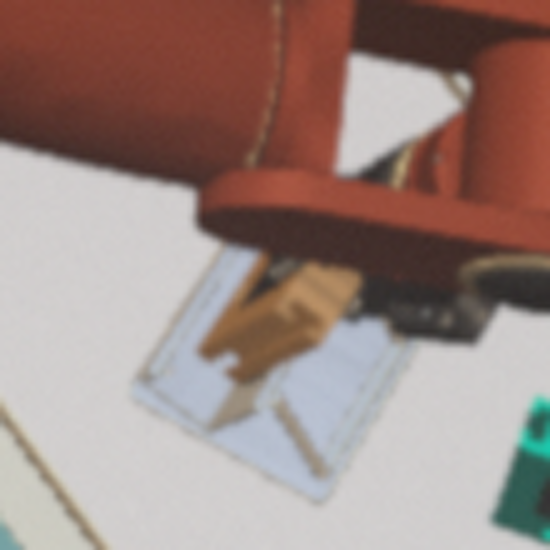

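View pics/h2_top.png

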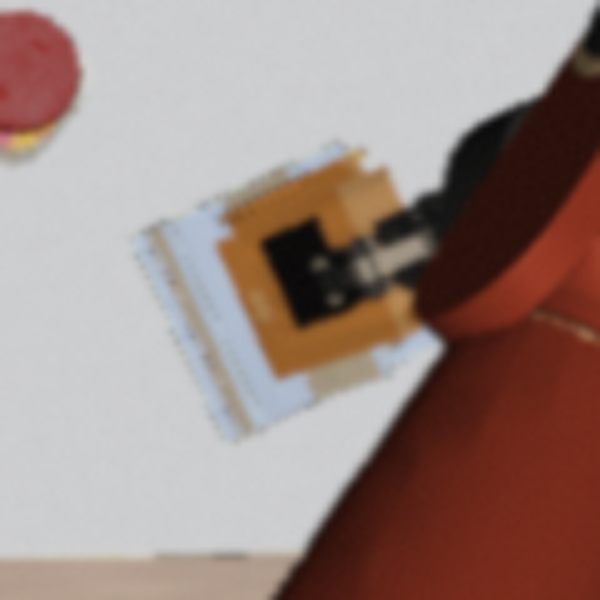

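Request:
drive_tool(
  deltas=[
    [-0.0004,0.001,-0.0028,0,0,0,0.1],
    [-0.0004,0.001,-0.0028,0,0,0,0.1],
    [-0.0004,0.001,-0.0028,0,0,0,0.1],
    [-0.0004,0.001,-0.0028,0,0,0,0.1],
    [-0.0004,0.001,-0.0028,0,0,0,0.1],
    [-0.0004,0.001,-0.0028,0,0,0,0.1],
    [-0.0004,0.001,-0.0028,0,0,0,0.1],
    [-0.0004,0.001,-0.0028,0,0,0,0.1],
    [-0.0004,0.001,-0.0028,0,0,0,0.1],
    [0,0,0,0,0,0,0.1],
    [0,0,0,0,0,0,0.1],
  ],
)

```text
time: 19.95
eef_pos: [501.6, -250.8, 124.0]
ee_rot: [[-0.925, -0.142, 0.354], [-0.381, 0.343, -0.859], [0.0, -0.929, -0.371]]
wrist_force: [0.0, 0.3, -2.6]
finger_gap: 29.6
```

```bash
python3 st.py
```

```text
t 19.95 tcp [ 501.6 -250.8  124. ] F [ 0.   0.3 -2.6] gap 29.6
foot in easel [-19.4   0.2   2.4] rotvec err easel frame [-0. -0. -0.]
```

Request:
drive_tool(
  deltas=[
    [-0.0001,0.0003,-0.0009,0,0,0,0.1],
    [-0.0001,0.0003,-0.0009,0,0,0,0.1],
    [0,0,0,0,0,0,0.1],
  ],
)

```text
time: 20.25
eef_pos: [501.4, -250.2, 122.2]
ee_rot: [[-0.925, -0.142, 0.354], [-0.381, 0.343, -0.859], [0.0, -0.929, -0.371]]
wrist_force: [0.2, 0.1, -2.3]
finger_gap: 29.6
```

Request:
drive_tool(
  deltas=[
    [-0.0001,0.0003,-0.0009,0,0,0,0.1],
    [0,0,0,0,0,0,0.1],
  ],
)

```text
time: 20.45
eef_pos: [501.5, -250.0, 121.7]
ee_rot: [[-0.925, -0.141, 0.354], [-0.381, 0.342, -0.859], [0.0, -0.929, -0.37]]
wrist_force: [-0.6, 0.4, -1.6]
finger_gap: 29.6
```

Request:
drive_tool(
  deltas=[
    [0.0004,-0.0009,-0.0004,0,0,0,0.1],
    [0.0004,-0.0009,-0.0004,0,0,0,0.1],
    [0.0004,-0.0009,-0.0004,0,0,0,0.1],
    [0,0,0,0,0,0,0.1],
  ],
)

```text
time: 20.85
eef_pos: [502.4, -252.1, 120.7]
ee_rot: [[-0.924, -0.143, 0.354], [-0.382, 0.344, -0.858], [0.0, -0.928, -0.373]]
wrist_force: [-2.1, 2.3, 3.5]
finger_gap: 29.3
```

```bash
python3 st.py
```

```text
t 20.85 tcp [ 502.4 -252.1  120.7] F [-2.1  2.3  3.5] gap 29.3
foot in easel [-16.9   0.4  -0.1] rotvec err easel frame [-0.001  0.002  0.   ]
```

Contact with the ledge and backrest is felt (about 6 N change). I'll press back another millimetre and release.

Request:
drive_tool(
  deltas=[
    [0.0004,-0.0009,-0.0004,0,0,0,0.1],
    [0,0,0,0,0,0,0.1],
    [0,0,0,0,0,0,0.1],
  ],
)

```text
time: 21.15
eef_pos: [502.5, -252.3, 120.6]
ee_rot: [[-0.924, -0.144, 0.354], [-0.382, 0.346, -0.857], [0.001, -0.927, -0.374]]
wrist_force: [-3.4, 4.6, 6.4]
finger_gap: 29.5
```

```bash
python3 st.py
```

```text
t 21.15 tcp [ 502.5 -252.3  120.6] F [-3.4  4.6  6.4] gap 29.5
foot in easel [-16.9   0.3  -0.1] rotvec err easel frame [-0.001  0.004  0.001]
```

Request:
drive_tool(
  deltas=[
    [0,0,0,0,0,0,0.4],
    [0,0,0,0,0,0,0.45],
    [0,0,0,0,0,0,0.5],
    [0,0,0,0,0,0,0.6],
    [0,0,0,0,0,0,0.65],
    [0,0,0,0,0,0,0.65],
    [0,0,0,0,0,0,0.65],
  ],
)

```text
time: 21.85
eef_pos: [502.9, -253.5, 119.7]
ee_rot: [[-0.925, -0.142, 0.354], [-0.381, 0.343, -0.859], [0.0, -0.929, -0.371]]
wrist_force: [-0.8, -0.1, 0.2]
finger_gap: 55.5
```

```bash
python3 st.py r1
```

```text
t 21.85 tcp [ 502.9 -253.5  119.7] F [-0.8 -0.1  0.2] gap 55.5
foot in easel [-14.9   0.4  -0.4] rotvec err easel frame [-0. -0. -0.]
```

View pics/r1_top.png

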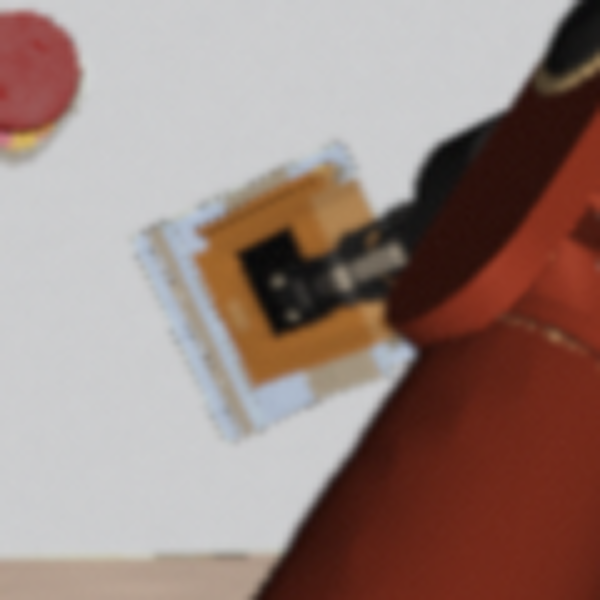

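Request:
drive_tool(
  deltas=[
    [0.0007,-0.0017,0.0046,0,0,0,0.65],
    [0.0014,-0.0034,0.0093,0,0,0,0.65],
    [0.0014,-0.0034,0.0093,0,0,0,0.65],
    [0.0014,-0.0034,0.0093,0,0,0,0.65],
    [0.0014,-0.0034,0.0093,0,0,0,0.65],
    [0.0014,-0.0034,0.0093,0,0,0,0.65],
    [0.0014,-0.0034,0.0093,0,0,0,0.65],
    [0.0014,-0.0034,0.0093,0,0,0,0.65],
    [0.0014,-0.0034,0.0093,0,0,0,0.65],
    [0.0014,-0.0034,0.0093,0,0,0,0.65],
    [0.0014,-0.0034,0.0093,0,0,0,0.65],
  ],
)

```text
time: 23.05
eef_pos: [517.7, -289.4, 218.1]
ee_rot: [[-0.925, -0.142, 0.354], [-0.381, 0.343, -0.859], [0.0, -0.929, -0.371]]
wrist_force: [-1.3, 0.7, -0.4]
finger_gap: 55.7
```

Request:
drive_tool(
  deltas=[
    [-0.02,-0.03,0.02,0,0,0,0.65],
    [-0.02,-0.03,0.02,0,0,0,0.65],
    [-0.02,-0.03,0.01,0,0,0,0.65],
    [-0.02,-0.03,0.01,0,0,0,0.65],
    [-0.02,-0.03,0,0,0,0,0.65],
    [-0.02,-0.03,0,0,0,0,0.65],
    [-0.02,-0.03,0,0,0,0,0.65],
    [0,0,0,0,0,0,0.65],
    [0,0,0,0,0,0,0.65],
  ],
)

```text
time: 23.95
eef_pos: [377.3, -499.7, 277.4]
ee_rot: [[-0.925, -0.141, 0.353], [-0.38, 0.343, -0.859], [-0.0, -0.929, -0.371]]
wrist_force: [0.3, 0.3, -0.7]
finger_gap: 55.3
```

```bash
python3 - <<'E'
from m import *
s=sense();print(s['time'],s['eef_pos'],s['wrist_force'])
Re=Rz(np.radians(-67.6))@Ry(.38);o=np.array([493.2,-231,18])
for n,(a,b,c,e) in(("top",(330,190,450,310)),("scene",(290,230,400,340))):
    p,d=get_image(n);np.save(f"pics/f_{n}.npy",d);cv2.imwrite(f"pics/f_{n}full.png",p[:,:,::-1]);q=cv2.resize(p[b:e,a:c,::-1],None,fx=5,fy=5,interpolation=cv2.INTER_CUBIC)
    cv2.imwrite(f"pics/f_{n}.png",q)
    draw(q,n,[box(-30,0,-38,38,0,120)],Re,o,np.array([a,b]),5,(0,255,0));cv2.imwrite(f"pics/fo_{n}.png",q)
    X=pts(n,d)[b:e,a:c].reshape(-1,3);L=(X-o)@Re
    k=L[(L[:,0]>-50)&(L[:,0]<-22)&(L[:,2]>20)&(L[:,2]<115)&(abs(L[:,1])<36)]
    A=np.c_[k[:,1:],np.ones(len(k))];f=np.linalg.lstsq(A,k[:,0],rcond=None)[0];print(n,'front face',len(k),np.median(k[:,0]),f)
    k=L[(L[:,2]>112)&(L[:,2]<130)&(abs(L[:,1])<60)];print('top',np.median(k,0),np.percentile(k[:,1],[1,99]))
    W=pts(n,d);bx={'top':(215,265,178,312),'scene':(145,250,235,330)}[n];X=W[bx[0]:bx[1],bx[2]:bx[3]].reshape(-1,3);L=(X-[525,120.8,0])@Rz(np.radians(5.4))
    for y in(78,-78):
        k=L[(abs(L[:,1]-y)<25)&(abs(L[:,0])<18)&(L[:,2]>105)];print('board y',y,np.median(k,0),np.percentile(k[:,0],[2,98]))
E
```

```text
23.95 [ 377.2907731  -499.66181269  277.40752329] [ 0.3182094   0.28828374 -0.66256011]
top front face 616 -31.04744892336184 [-2.59979756e-02  1.06976333e-02 -3.17813756e+01]
top [-16.78364431   6.16298199 118.79846025] [-35.00909072  49.37018962]
board y 78 [-1.11521242e-01  7.68192784e+01  1.27407777e+02] [-14.18675699  15.38541448]
board y -78 [  0.15202714 -78.15355316 127.85422953] [-14.06885902  15.0879007 ]
scene front face 99 -31.187707370110054 [-2.31436947e-02  1.62577711e-02 -3.20375621e+01]
top [-16.76313866  11.16546671 118.51525993] [-17.84800665  47.45080716]
board y 78 [ -4.32190659  78.25650451 127.01972142] [-17.286215    13.69184219]
board y -78 [ -4.8355235  -78.22964647 126.49830019] [-16.90127557  14.19913919]
```

View pics/fo_scene.png

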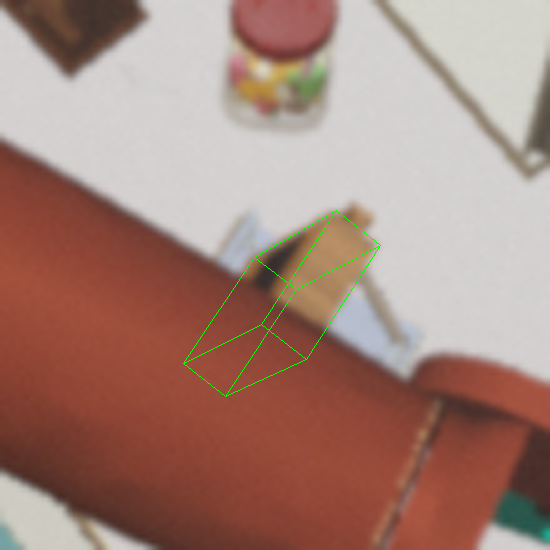

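View pics/f_scenefull.png

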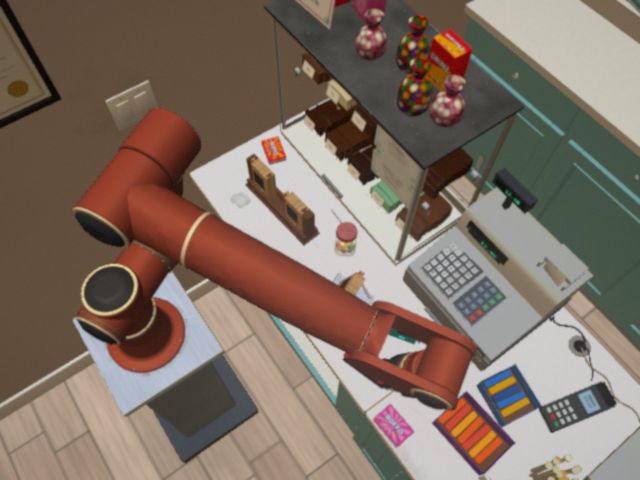

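View pics/fo_top.png

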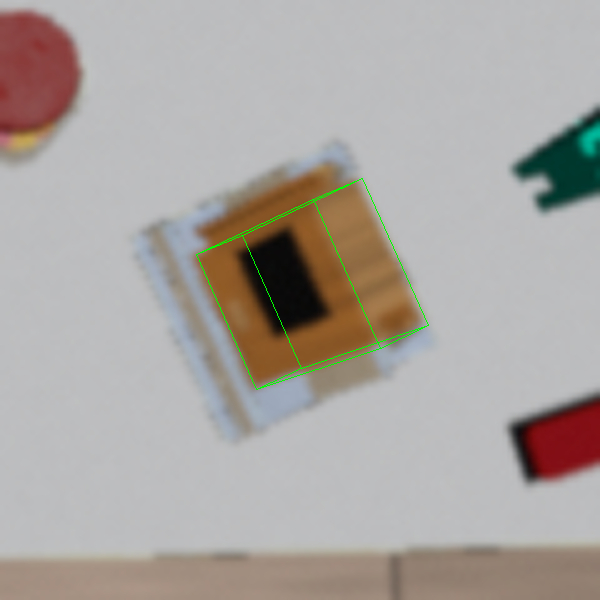

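The board matches the predicted seat in the top view. Both neighbours are home (tops at about 127 mm) and the gripper is clear, so I'm handing it in.

```bash
python3 -c "
from station import *
print(job_done())"
```

```text
the job is handed in; nothing more can be done
None
```

The released board was board_2, the middle one. It now stands on the easel, the gripper is clear, and the job is handed in; no verdict was reported.

- **Finding it:** I tugged board_3 about 8 mm; the pull rose to about 9 N at roughly 1.1 N per mm, so it is held and I lowered it again. Board_2 came up 11 mm with only its own 2 N weight. Board_1 I never tugged.
- **Moving it:** I drew board_2 straight up about 138 mm and turned and tilted it to the easel's 0.38 rad lean. I then lowered it until I felt the ledge, pressed it lightly against the backrest and let go.
- **Last checks on the board:** Depth from both cameras puts its front face about 31 mm before the backrest, so its underside centre is near x = -16 mm. Its faces are within about 0.03 rad, its top is at 118.6 mm (expected 120) and it looks centred.
- **Last checks on the rest:** Both neighbours have their tops at 127–128 mm, in place. The jar looks untouched; I saw nothing disturbed, but I did not measure the jar, stapler or tin. The wrist force was about zero at the end, at 24 s.
- **Disagreements:** The scene camera read the neighbours about 4 mm off in x from the top camera's reading. I put this down to its oblique view and the calibration. In the last scene picture the arm hid the lower part of the board, so the foot on the ledge was confirmed only by the top view and the contact force.

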